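# Vent the marinating box and fit its valve cap until it clicks

## Task

Vent the vacuum marinating box: push the round vent button on its lid fully down and let it come back up. Then take the larger of the two knobbed caps from the cutting board, set it over the valve stud on the lid and push it straight down until it snaps over the stud, and keep pressing after the click so that it firmly squeezes the rubber gasket; finish while still holding the cap pressed down against the gasket, without letting go. Leave the other things on the table where they are.

Things in the scene. Friction and masses are not known exactly. Their poses are not given: they have to be found in the camera images.
- box: Vacuum marinating box, fixed to the table: a steel pan under a flat white plastic lid, 176 x 279 mm seen from above (long side along its own y), top of the lid 112 mm above the table. Origin: centre of its underside; z up. The position and yaw differ each time. The vent button stands on the lid 70 mm from the middle towards the box's +y end, the valve stud 65 mm from the middle towards its -y end.
- vent_top (a point): Centre of the top face of the vent button's plunger at rest (moves down with it), 18 mm above the lid. The plunger is a grey disc 28 mm across in a dark round housing 44 mm across and 12 mm high; z up.
- vent (a joint): Travel of the vent button in m: 0 up at rest, 0.006 fully down. It needs about 1.5 N to start and 5 N to be fully down, and springs back when let go.
- seat (a point): Point on the axis of the valve stud at the height of the top of the uncompressed gasket, 14 mm above the lid; x and y as the box's, z up along the stud. The stud is a steel post 20 mm across with a round top that ends 19 mm above this point; four sprung steel noses 7 mm above this point stand out to 26 mm across and make the snap.
- gasket: Black rubber ring, 48 mm across, around the foot of the stud, sprung: it goes down 4 mm at 2.5 N per mm, then is solid. Origin: centre of its underside, 6 mm below its top. A cap lowered straight over the stud (within 1 mm) meets the noses with its underside 8 mm above seat, needs 8 to 11 N to snap over them at 4 mm, is then drawn down, and at 0 mm it meets the gasket.
- cap: The valve cap, grey plastic, about 60 g, standing open side down on the cutting board: a round skirt 50 mm across and 30 mm high, with a grip knob on top (56 mm high in all). Origin: centre of the open underside; z up towards the knob. Inside, the bore is 30 mm across and 26 mm deep, with a rounded bead near its mouth that narrows it to 22.4 mm.
- cap_knob (a point): Centre of the top of the cap's grip knob, 56 mm above the cap's origin. The knob is 24 mm across and 26 mm high; the flat shoulder of the skirt, 13 mm wide, surrounds its foot. The cap may be pushed by the knob or the shoulder.
- board: White cutting board with dark ends, 340 x 240 mm (long side along its own x), 15 mm thick, fixed on the table. Origin: centre of its underside; z up. The two caps and a lemon half are on it; which cap is nearer to the robot differs.
- small_cap: Bystander: a smaller cap of the same grey plastic that does not fit, 34 mm across, 38 mm high with its knob (16 mm across). On the board. Origin: centre of its underside.
- lemon_half: Bystander on the board: lemon half, cut face down, 58 mm across, 33 mm high. Origin: centre of its underside.
- squeeze_bottle: Bystander: cream-coloured squeeze bottle with a pointed nozzle, 58 mm across, 185 mm high, beyond the box. Origin: centre of its underside.
- onion: Bystander: peeled onion, 72 mm across, 64 mm high. Origin: centre of its underside.
- sauce_cup: Bystander: steel sauce cup, 64 mm across, 45 mm high. Origin: centre of its underside.
- spice_jar: Bystander: glass jar with a black lid, 52 mm across, 90 mm high. Origin: centre of its underside.
- spoon: Bystander: steel spoon lying on the table, about 200 mm long. Origin: centre of its underside.
Not all that is in view belongs to the job. What is shaped like the cap but red or turquoise is not meant.

How it is judged:
By the outcome, as a careful person would: the job done as asked, in the order asked, and still so for the second after the job is handed in, while the arm keeps its last pose, push and grip.
It also fails if it takes over 66 s, if anything falls off the work surface, if the arm or the gripper's body presses on something with over 40 N, if the wrist force passes 120 N, or if a joint passes its speed limit or range.

## Robot

A 7-joint arm with a two-finger parallel gripper is mounted at the origin on the work surface. World frame = base frame: x ahead of the robot, y to its left, z up, the work surface at z = 0. Lengths are in m, angles in rad, forces in N, time in s.
With the tool pointing down it reaches from about 0.4 to 0.85 m from the base axis. Payload 6.9 kg.
Tool frame: the origin (TCP) lies at the centre of the arm's flange, where the gripper is bolted on; the fingertips stand 173 mm ahead of it and the grasp point (between the pads) lies 155 mm ahead of it; z points along the fingers, y is the line along which they close (so a half turn about z gives the same grasp; the last joint's range is limited). The gripper opens to 85 mm and grips with 20 to 120 N. Pads are 22 mm wide; open, the fingers measure 114 mm over their backs; the gripper's body (76 mm by 85 mm) begins 54 mm behind the grasp point. The pads swing forward as they close: fully open they stand 13 mm farther back than shut.
Start: joints at [-1.192, 0.507, -0.238, 1.5, 0.126, 1.149, -0.155], TCP at [0.168, 0.602, 0.405] pointing down, gripper open.
Joint ranges: [-3.08, 3.08], [-0.24, 2.05], [-1.43, 1.35], [0, 2.5], [-1.52, 4.66], [0.17, 1.96], [-2.89, 2.89]. Speed limits (rad/s): [2.39, 2.39, 3.14, 3.14, 3.14, 3.14, 3.14].

## Interface

Orientations are given as a unit quaternion [x, y, z, w].
In Python, from plant import env gives the robot as it stands.
- The arm moves only by the tool jog_arm, never from a script. Its argument "steps" is a list that holds one entry, the list of rows, each a list of 7 numbers: the shift along the tool's x, y, z in m, then the turn, a rotation vector about the tool's x, y, z in rad, then the opening, from -1 (shut) to 1 (fully open), so that 0 is half open. A call has 1 to 12 rows; each row is the pose to reach, as a shift and turn from the pose commanded when the call began, along the tool's axes at that moment; what a row does not reach only later rows make up. A row lasts 1/10 s, in which the tool goes at most 50 mm and 8.59 degrees, less where a joint would pass 70% of its speed; a pose out of reach is approached as far as the arm can. A call with a gripper value outside its range is refused whole. The fingers move at their own pace and stop on an object; "grip_force" is the grip in N (left out, the last holds). Time passes only in rows, so rows that repeat a pose let the fingers close. It gives the time, the measured TCP pose, the force, the opening and the grip force at its end, in the units of the state.
- env.sense(): the state, without advancing time (a new reading comes with each control period).
- env.camera(name): name is "side" or "top"; returns a dict with "color" (384x512x3 uint8, red, green, blue), "z_map" (384x512 float32, m along the optical axis (not along the pixel's ray), 0 where there is no reading), "fx", "fy", "cx", "cy" (pixels), "k1" (the pictures are not rectified: a ray, as slopes to the right and down, at radius r is drawn at 1 + k1 r^2 times it, then the intrinsics apply), "view" (4x4, takes a point from world to camera coordinates). Camera axes: x right, y down, z forward; pixel columns grow to the right and rows downward; lengths in m; the calibration is good to about 2 mm. A picture is of the moment at which its call begins.
- env.job_done(): hands the job in; it is judged then, once.
The state is a dict: "t": time; "joint_pos": joint angles; "qvel": joint speeds; "joint_torque": joint torques, N m; "ee_pos": TCP position; "ee_rot": TCP orientation; "force": force on the tool from outside, world axes, zero at the start; "ft_torque": the same for the moment, N m; "finger_gap": finger opening in m; "grip_force": force on a finger pad.
Only numpy, scipy, OpenCV 4.12 (cv2) and the standard library are available. Lean on these libraries where they do the work, as an engineer would, in place of code of your own. Each camera call takes 0.05 s, during which the arm holds its last target. There are 200 camera calls.

## Working session

There is one attempt and no reset: what is moved stays moved. The work goes in short steps, Python scripts to look and compute and a tool call to move; the robot and the scene stay as the last step left them, time stands still between calls to the robot, and variables do not carry over. Pictures are saved under pics/ and viewed, at most 10 in all, crops included, and the job is handed in when it is done.

Besides the shell and the picture viewer there is one more tool, called after "Request:" as name(argument=value, ...), one argument or row to a line, values as JSON. jog_arm: Moves the arm, as the interface text tells. Its arguments: {"type":"object","properties":{"steps":{"type":"array"},"grip_force":{"type":"number"}},"required":["steps"]}

```bash
mkdir -p pics; cat > h.py <<'E'
import numpy as np, cv2
from plant import env
def cam(n):
    c=env.camera(n); return c
def ray2w(c,u,v,z=None):
    # pixel+depth -> world
    K=np.array([[c['fx'],0,c['cx']],[0,c['fy'],c['cy']],[0,0,1.]])
    d=np.array([(u-c['cx'])/c['fx'],(v-c['cy'])/c['fy']]); s=d.copy()
    for _ in range(20): s=d/(1+c['k1']*(s@s))
    V=np.array(c['view']); R=V[:3,:3]; t=V[:3,3]
    o=-R.T@t; r=R.T@np.array([s[0],s[1],1.])
    return o,r
def at_h(c,u,v,h):
    o,r=ray2w(c,u,v); return o+r*(h-o[2])/r[2]
def at_d(c,u,v):
    o,r=ray2w(c,u,v); return o+r*c['z_map'][int(round(v)),int(round(u))]
def cloud(c):
    H,W=c['z_map'].shape
    u,v=np.meshgrid(np.arange(W),np.arange(H))
    d=np.stack([(u-c['cx'])/c['fx'],(v-c['cy'])/c['fy']],-1); s=d.copy()
    for _ in range(20): s=d/(1+c['k1']*(s**2).sum(-1,keepdims=True))
    V=np.array(c['view']); R=V[:3,:3]; t=V[:3,3]
    p=np.concatenate([s,np.ones((H,W,1))],-1)*c['z_map'][...,None]
    return (p-t)@R
E
python3 - <<'E'
from h import *
np.set_printoptions(precision=4,suppress=True)
print(env.sense())
for n in('side','top'):
    c=cam(n); cv2.imwrite(f'pics/{n}0.png',cv2.resize(c['color'][...,::-1],None,fx=1.5,fy=1.5,interpolation=cv2.INTER_CUBIC))
    print(n,c['fx'],c['cx'],c['cy'],c['k1'],c['view'])
    np.savez(f'{n}0.npz',**{k:c[k] for k in c})
E
```

```text
{'t': 0.0, 'joint_pos': array([-1.1925,  0.5083, -0.2375,  1.5012,  0.1257,  1.1489, -0.1548]), 'qvel': array([ 0.0001, -0.0004,  0.0001,  0.0008,  0.0015,  0.0007,  0.0005]), 'joint_torque': array([  0.0004, -62.059 ,  -2.1864, -24.9653,   0.0127,   0.012 ,
         0.    ]), 'ee_pos': array([0.1684, 0.6017, 0.4038]), 'ee_rot': array([ 0.136 ,  0.9907, -0.0009, -0.0001]), 'force': array([0.2163, 0.6083, 0.0522]), 'ft_torque': array([-0.0116,  0.0017,  0.0509]), 'grip_force': 0.0, 'finger_gap': 0.08527203339987516}
side 395.8498964322175 253.1277401871716 189.12649474303186 -0.08925440584010079 [[ 0.7451 -0.6669  0.0108 -0.3854]
 [-0.3859 -0.4441 -0.8086  0.284 ]
 [ 0.544   0.5983 -0.5882  0.9234]
 [ 0.      0.      0.      1.    ]]
top 374.26162200477495 251.18481130171057 195.04628489891968 -0.04406187331013726 [[-0.0158 -0.9997 -0.0179  0.0168]
 [-0.9872  0.0185 -0.1585  0.5286]
 [ 0.1587  0.0151 -0.9872  1.2073]
 [ 0.      0.      0.      1.    ]]
```

View pics/side0.png

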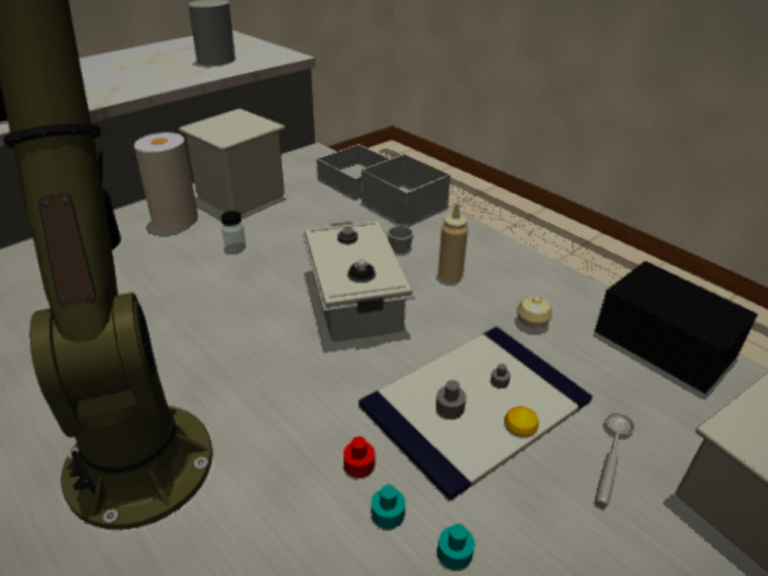

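View pics/top0.png

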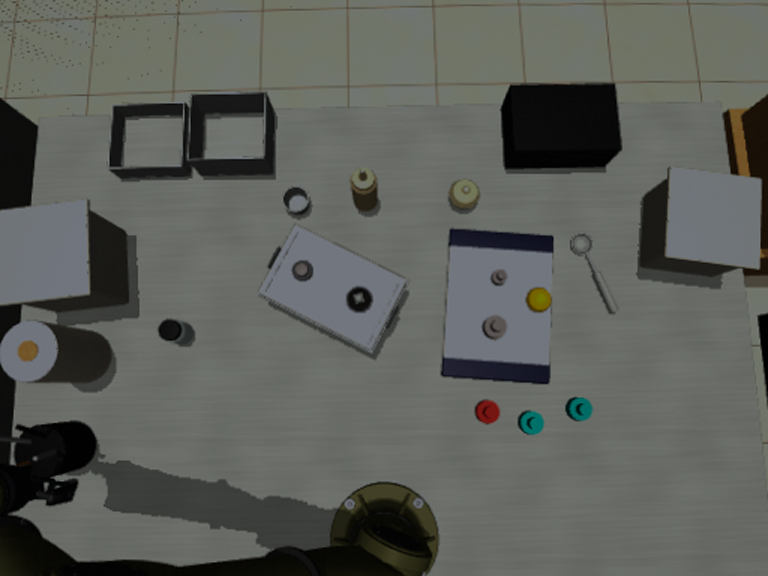

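Side view (1.5x): large grey cap (451,398), small grey cap (501,376), red cap (359,457) and turquoise caps (388,506) and (456,546); box lid with vent at (347,235) and stud at (361,270). Top view (1.5x): large cap (495,326), small cap (499,276), red (487,411), turquoise (531,422) and (579,408), vent (302,269), stud with cross-shaped noses (359,298). I choose the larger grey cap at top (495,326), side (451,398).

```bash
python3 - <<'E'
from h import *
np.set_printoptions(precision=4,suppress=True)
C={n:dict(np.load(n+'0.npz')) for n in('top','side')}
P={n:cloud(C[n]) for n in C}
pts={'cap':((495,326),(451,398)),'small':((499,276),(501,376)),'vent':((302,269),(347,235)),'stud':((359,298),(361,270)),'lemon':((539,299),(522,421))}
for k,(a,b) in pts.items():
    for n,q in(('top',a),('side',b)):
        u,v=np.array(q)/1.5; p=at_d(C[n],u,v)
        near=P[n].reshape(-1,3); near=near[(np.hypot(*(near[:,:2]-p[:2]).T)<.04)]
        h=near[:,2]; zt=np.percentile(h,99.5); t=near[h>zt-.006]
        print(k,n,p,'top z',round(zt,4),'n',len(t),'mid',(t.max(0)+t.min(0))[:2]/2,t.mean(0), 'ext',np.ptp(t,0))
# lid
for n in P:
    p=P[n].reshape(-1,3); s=at_d(C[n],*(np.array(pts['stud'][0 if n=='top' else 1])/1.5))
    m=(abs(p[:,2]-.112)<.008)&(np.hypot(p[:,0]-.68,p[:,1]-.1)<.3)&(p[:,0]>.3)
    q=p[m].astype(np.float32); q=q[(abs(q[:,0]-np.median(q[:,0]))<.2)&(abs(q[:,1]-np.median(q[:,1]))<.2)]
    print(n,'lid z',np.median(q[:,2]),cv2.minAreaRect(q[:,:2].copy()))
t=C['top']['color'][150:250,165:380,::-1]; s=C['side']['color'][135:300,190:400,::-1]
a=cv2.resize(t,None,fx=3.6,fy=3.6,interpolation=cv2.INTER_CUBIC); cv2.imwrite('pics/crop.png',cv2.convertScaleAbs(a,alpha=1.6))
cv2.imwrite('pics/crops.png',cv2.convertScaleAbs(cv2.resize(s,None,fx=3.6,fy=3.6,interpolation=cv2.INTER_CUBIC),alpha=1.6))
E
```

```text
cap top [ 0.4471 -0.2467  0.0664] top z 0.0754 n 19 mid [ 0.4493 -0.2504] [ 0.4494 -0.2503  0.0721] ext [0.0161 0.0156 0.0069]
cap side [ 0.441  -0.2612  0.0505] top z 0.0725 n 62 mid [ 0.4486 -0.252 ] [ 0.4488 -0.2525  0.0699] ext [0.0243 0.0239 0.0066]
small top [ 0.5593 -0.2638  0.0519] top z 0.0561 n 12 mid [ 0.561  -0.2664] [ 0.561  -0.2664  0.0531] ext [0.0106 0.0111 0.0062]
small side [ 0.5564 -0.276   0.0362] top z 0.0538 n 26 mid [ 0.5616 -0.27  ] [ 0.5619 -0.2705  0.0519] ext [0.0127 0.0136 0.0077]
vent top [0.5662 0.1607 0.1363] top z 0.1375 n 56 mid [0.5661 0.1621] [0.5657 0.1621 0.1343] ext [0.023  0.0251 0.0063]
vent side [0.5586 0.151  0.1278] top z 0.1326 n 38 mid [0.5652 0.1593] [0.5654 0.1583 0.1306] ext [0.0272 0.0314 0.006 ]
stud top [0.5017 0.0425 0.1454] top z 0.1448 n 27 mid [0.503  0.0452] [0.5027 0.044  0.1421] ext [0.016  0.0157 0.0076]
stud side [0.4989 0.0355 0.1262] top z 0.1421 n 17 mid [0.5037 0.0378] [0.5027 0.0381 0.1394] ext [0.0132 0.0151 0.0065]
lemon top [ 0.5075 -0.3517  0.0434] top z 0.0498 n 42 mid [ 0.5101 -0.3521] [ 0.5091 -0.3532  0.0464] ext [0.0303 0.0302 0.0067]
lemon side [ 0.4983 -0.3662  0.0395] top z 0.0467 n 97 mid [ 0.5103 -0.3579] [ 0.5085 -0.3597  0.0435] ext [0.0306 0.0362 0.0079]
top lid z 0.111997604 ((0.5908039808273315, 0.0711723119020462), (0.28902924060821533, 0.2975215017795563), 62.104820251464844)
side lid z 0.10957191 ((0.5346590876579285, 0.09943442791700363), (0.2939733862876892, 0.1676972657442093), 61.84785461425781)
```

View pics/crop.png

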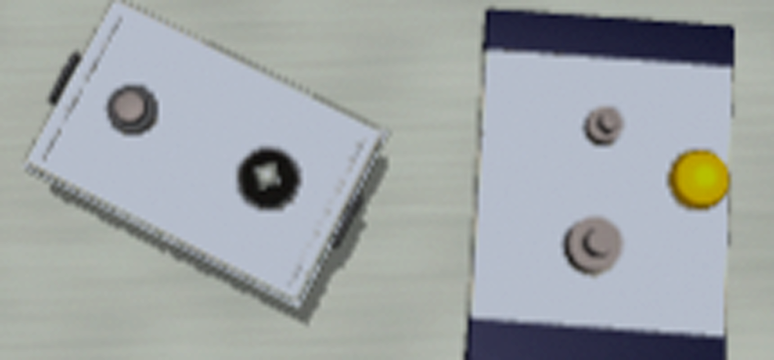

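View pics/crops.png

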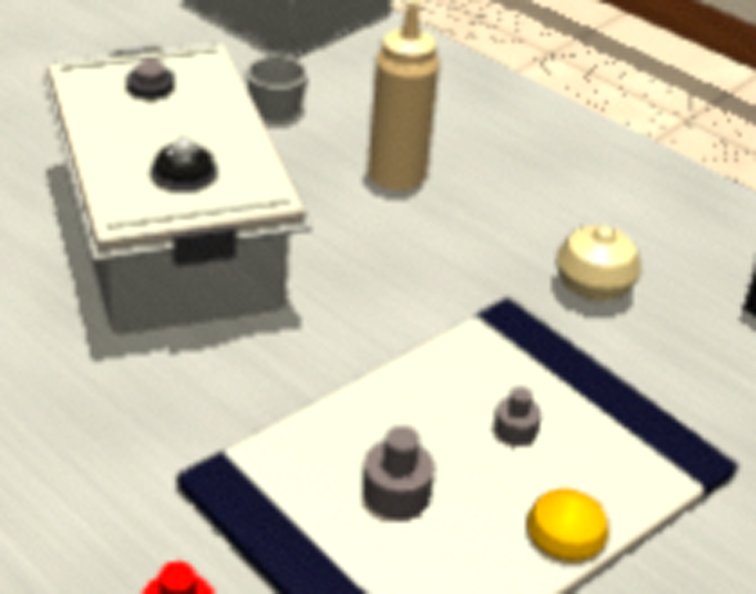

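The crops confirm: top crop shows vent (grey disc) at (130,108), stud with four noses in black gasket at (268,178), the larger two-step grey cap at (595,243), the small one at (603,125); side crop matches. Now refine with plane-intersection and work out the first move.

```bash
cat >> h.py <<'E'
from scipy.spatial.transform import Rotation as Ro
def toolmove(pos,yaw_y=None,s=None):
    """row (tool axes) to bring TCP to world pos, with tool pointing down and tool y at world angle yaw_y (rad, mod pi)"""
    s=s or env.sense(); R=Ro.from_quat(s['ee_rot']); d=R.inv().apply(np.array(pos)-s['ee_pos'])
    y=R.apply([0,1,0]); a=np.arctan2(y[1],y[0]); 
    if yaw_y is None: yaw_y=a
    da=(yaw_y-a+np.pi/2)%np.pi-np.pi/2; a+=da
    T=Ro.from_matrix(np.array([[np.sin(a)*-1,np.cos(a),0],[np.cos(a),np.sin(a),0],[0,0,-1]]).T.reshape(3,3).T if False else np.column_stack([np.cross([np.cos(a),np.sin(a),0],[0,0,-1]),[np.cos(a),np.sin(a),0],[0,0,-1]]))
    return d,(R.inv()*T).as_rotvec()
def poly_w(c,mask,h):
    cs,_=cv2.findContours(mask.astype(np.uint8),cv2.RETR_EXTERNAL,cv2.CHAIN_APPROX_NONE)
    k=max(cs,key=cv2.contourArea)[:,0]
    return np.array([at_h(c,u,v,h) for u,v in k])
E
python3 - <<'E'
from h import *
np.set_printoptions(precision=4,suppress=True)
for n in('top','side'):
    c=dict(np.load(n+'0.npz')); P=cloud(c); g=c['color'].astype(float).mean(-1)
    near=np.hypot(P[...,0]-.534,P[...,1]-.1)<.2
    m=(abs(P[...,2]-.111)<.006)&near
    lidv=np.median(g[m]); d=cv2.dilate(m.astype(np.uint8),np.ones((3,3)))>0
    lm=cv2.morphologyEx(m.astype(np.uint8),cv2.MORPH_OPEN,np.ones((3,3)))
    w=poly_w(c,lm,.112); r=cv2.minAreaRect(w[:,:2].astype(np.float32)); print(n,'lid',r,lidv)
    # dark gasket / vent by darkness on the lid
    for nm,x,y,h in(('stud',.503,.042,.122),('vent',.566,.160,.120)):
        sel=(np.hypot(P[...,0]-x,P[...,1]-y)<.045)&(P[...,2]>.10)
        k=sel&(g<lidv*.75)
        w=poly_w(c,k,h); (cx,cy),rad=cv2.minEnclosingCircle(w[:,:2].astype(np.float32)); print(nm,(cx,cy),rad,w.min(0)/2+w.max(0)/2,np.ptp(w,0),k.sum())
    boardm=(np.hypot(P[...,0]-.449,P[...,1]-.251)<.05) if 0 else (np.hypot(P[...,0]-.449,P[...,1]+.251)<.045)
    bv=np.median(g[boardm]); k=boardm&(g<bv*.8)&(P[...,2]>.02)
    w=poly_w(c,k,.045); print('cap',w.min(0)/2+w.max(0)/2,np.ptp(w,0),bv)
print(toolmove([.566,.161,.34]))
E
```

```text
top lid ((0.5328015685081482, 0.10093633830547333), (0.2706453204154968, 0.1675647646188736), 62.10347366333008) 119.33333333333333
stud (0.503059446811676, 0.04397578537464142) 0.028477173298597336 [0.5027 0.0431 0.122 ] [0.0539 0.0533 0.    ] 247
vent (0.5664974451065063, 0.16331449151039124) 0.023286692798137665 [0.5659 0.1642 0.12  ] [0.0422 0.0444 0.    ] 159
cap [ 0.4487 -0.2491  0.045 ] [0.0432 0.0499 0.    ] 118.66666666666667
side lid ((0.5292582511901855, 0.09220688790082932), (0.2875603437423706, 0.16671696305274963), 61.90946960449219) 157.0
stud (0.49783462285995483, 0.035366956144571304) 0.03452153131365776 [0.4982 0.0353 0.122 ] [0.0643 0.0634 0.    ] 220
vent (0.5649803280830383, 0.15709032118320465) 0.03375963121652603 [0.5639 0.1576 0.12  ] [0.0552 0.0574 0.    ] 126
cap [ 0.4313 -0.2656  0.045 ] [0.0454 0.0489 0.    ] 100.16666666666666
(array([-0.5016, -0.3172,  0.0644]), array([-0.0015,  0.0001,  0.    ]))
```

Request:
jog_arm(
  steps=[
    [[-0.1,-0.06,0,0,0,0,-1],[-0.2,-0.12,0,0,0,0,-1],[-0.3,-0.19,0.03,0,0,0,-1],[-0.4,-0.25,0.05,0,0,0,-1],[-0.5,-0.317,0.064,0,0,0,-1],[-0.5,-0.317,0.064,0,0,0,-1],[-0.5,-0.317,0.064,0,0,0,-1],[-0.5,-0.317,0.064,0,0,0,-1],[-0.5,-0.317,0.064,0,0,0,-1],[-0.5,-0.317,0.064,0,0,0,-1],[-0.5,-0.317,0.064,0,0,0,-1],[-0.5,-0.317,0.064,0,0,0,-1]],
  ],
  grip_force=30,
)

```text
t: 1.3
ee_pos: [0.5657, 0.1597, 0.3401]
ee_rot: [0.136, 0.991, -0.0, -0.0]
force: [0.6, 0.2, 0.0]
finger_gap: -0.0002
grip_force: 0.0
```

```bash
python3 - <<'E'
from h import *
np.set_printoptions(precision=4,suppress=True)
s=env.sense(); print(s['ee_pos'],s['joint_pos'],toolmove([.566,.162,.313])[0])
ims=[]
for n in('top','side'):
    c=cam(n); P=cloud(c)
    k=(np.hypot(P[...,0]-.566,P[...,1]-.16)<.05)&(P[...,2]>.15)&(P[...,2]<.25)
    q=P[k]; z0=np.percentile(q[:,2],2) if k.any() else 0; t=q[q[:,2]<z0+.012]
    print(n,k.sum(),z0,t.min(0),t.max(0))
    V=c['view']; 
    def pix(p):
        x=V[:3,:3]@p+V[:3,3]; a=x[:2]/x[2]; a=a*(1+c['k1']*(a@a)); return np.array([a[0]*c['fx']+c['cx'],a[1]*c['fy']+c['cy']])
    im=np.ascontiguousarray(c['color'][...,::-1]); o=pix(np.array([.5657,.1597,.167])); u,v=o.astype(int)
    cr=cv2.resize(im[v-45:v+45,u-45:u+45],None,fx=4,fy=4,interpolation=cv2.INTER_CUBIC)
    f=o-[u-45,v-45]; cv2.circle(cr,tuple((f*4+1.5).astype(int)),3,(0,0,255),1); ims.append(cr)
cv2.imwrite('pics/tip.png',cv2.convertScaleAbs(np.hstack(ims),alpha=1.6))
E
```

```text
[0.5657 0.1597 0.3401] [-0.2245  0.5042 -0.1431  1.6953  0.0852  0.9488  0.8976] [0.0003 0.0024 0.0271]
top 1 0.2375455965634557 [0.566  0.1208 0.2375] [0.566  0.1208 0.2375]
side 229 0.16591823709972361 [0.5561 0.1343 0.1626] [0.5745 0.1559 0.1776]
```

View pics/tip.png

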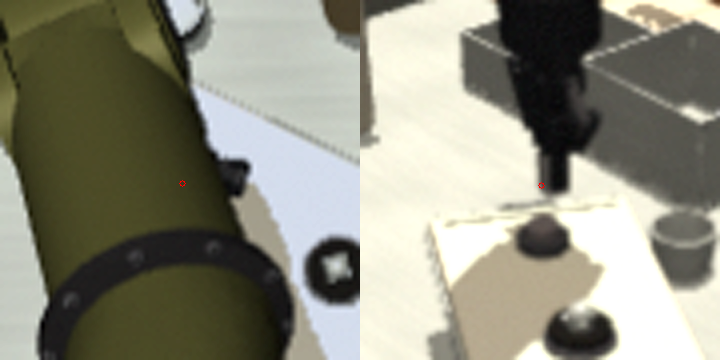

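The left panel (top view) is blocked by the arm; the right one shows the tip at (555,190), about 14 crop pixels right of where I expect it (541,185), with the plunger at (543,222). I check this offset in numbers.

```bash
cat >> h.py <<'E'
def pix(c,p):
    V=np.array(c['view']); x=V[:3,:3]@np.array(p)+V[:3,3]; a=x[:2]/x[2]; a=a*(1+c['k1']*(a@a)); return np.array([a[0]*c['fx']+c['cx'],a[1]*c['fy']+c['cy']])
E
python3 - <<'E'
from h import *
np.set_printoptions(precision=4,suppress=True)
c=cam('side'); P=cloud(c); s=env.sense(); print(s['ee_pos'],s['ee_rot'],s['qvel'])
e=np.array([.745,-.667]); f=np.array([.673,.74])
for z in (.165,.17,.175,.18,.19,.2,.22,.24,.26,.28,.3,.32):
    k=(abs(P[...,2]-z)<.004)&(np.hypot(P[...,0]-.566,P[...,1]-.16)<.1)
    d=(P[k][:,:2]-s['ee_pos'][:2]); a=d@e; b=d@f
    v,u=np.where(k)
    print(z,k.sum(),'right',a.min(),a.max(),'mid',(a.min()+a.max())/2,'depth',b.min(),b.max(),'cols',u.min(),u.max(),'exp',pix(c,[*s['ee_pos'][:2],z])) if k.any() else print(z)
print(pix(c,[.566,.162,.13]),pix(c,[.5028,.0435,.145]), np.array([347,235])/1.5,np.array([361,270])/1.5)
g=c['color'].mean(-1)
for nm,p in(('vent',[.566,.162,.12]),):
    u,v=pix(c,p).astype(int); print(u,v); print(g[v-6:v+4,u-14:u+15].astype(int))
E
```

```text
[0.5662 0.1581 0.3394] [ 0.1393  0.9903 -0.0011 -0.0004] [-0.055  -0.0264 -0.0645  0.0252 -0.0244  0.0038 -0.0239]
0.165 7 right -0.0008753592953651952 0.01715372566774401 mid 0.008139183186189407 depth -0.014223649078122989 -0.0026069175111760484 cols 231 237 exp [231.5152 144.702 ]
0.17 12 right -0.004158364562159782 0.017389343344523658 mid 0.006615489391181938 depth -0.017181101895254368 -0.003607510941454986 cols 230 237 exp [231.4823 143.2952]
0.175 18 right -0.004192376244858951 0.017389343344523658 mid 0.006598483549832354 depth -0.019450492637568546 -0.0026898298242922776 cols 230 237 exp [231.4493 141.8819]
0.18 21 right -0.007523403128069183 0.01747094979941341 mid 0.004973773335672113 depth -0.0196247082198546 0.001507214461257487 cols 229 237 exp [231.4161 140.4622]
0.19 18 right -0.006815219363224804 0.01755063155825217 mid 0.005367706097513683 depth -0.021214191879654308 -0.004532982302806139 cols 229 237 exp [231.3496 137.6032]
0.2 11 right -0.00676163638176913 0.014805681540208726 mid 0.004022022579219798 depth -0.018276492405638844 -0.003966033433670345 cols 229 236
[... 1624 characters left out ...]
139 113 108 102  84  63  52  52  52  52  54  52
   51  61  94 133 160 173 175 175 175 175 176]
 [175 175 174 173 156 118 110 103  97  77  45  36  43  48  50  51  50  48
   42  36  46  78 131 171 175 174 174 176 174]
 [174 174 174 173 160 134 121 103  88  56  33  31  34  39  43  45  44  39
   33  31  30  45 112 169 175 175 175 175 175]
 [175 176 174 172 164 148 133 105  85  48  30  30  32  34  36  37  37  35
   31  30  28  40 110 169 175 175 176 175 175]
 [173 173 166 153 139 112 108 101  87  50  27  29  30  32  32  33  30  33
   29  29  27  38 107 167 173 175 175 175 174]
 [166 152 139 113 107 103 102 101  87  52  25  24  26  28  28  29  27  27
   25  25  22  34  95 147 160 172 175 175 175]]
```

Request:
jog_arm(
  steps=[
    [[0.003,0.003,0.02,0,0,0,-1],[0.003,0.003,0.02,0,0,0,-1],[0.003,0.003,0.02,0,0,0,-1],[0.003,0.003,0.02,0,0,0,-1],[0.003,0.003,0.02,0,0,0,-1],[0.003,0.003,0.02,0,0,0,-1]],
  ],
)

```text
t: 2.05
ee_pos: [0.5624, 0.1657, 0.3213]
ee_rot: [0.136, 0.991, 0.0, 0.0]
force: [0.6, -0.6, 0.8]
finger_gap: -0.0002
grip_force: 0.0
```

```bash
python3 - <<'E'
from h import *
np.set_printoptions(precision=4,suppress=True)
c=cam('side'); s=env.sense(); print(s['ee_pos'],s['force'],s['qvel'])
P=cloud(c); ims=[]
u,v=pix(c,[*s['ee_pos'][:2],.14]).astype(int)
cv2.imwrite('pics/tip2.png',cv2.convertScaleAbs(cv2.resize(c['color'][v-25:v+25,u-30:u+30,::-1],None,fx=8,fy=8,interpolation=cv2.INTER_CUBIC),alpha=1.7)); print(u,v,pix(c,[*s['ee_pos'][:2],.147]))
E
```

```text
[0.5625 0.1657 0.3212] [ 0.152   0.3101 -1.145 ] [ 0.0029  0.0027  0.001   0.0049  0.0007 -0.0024 -0.0002]
229 151 [229.1921 149.1822]
```

View pics/tip2.png

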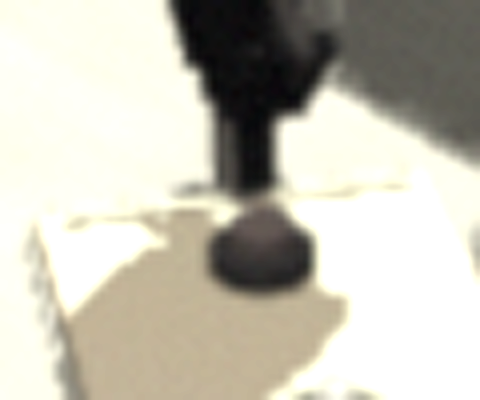

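The tip (centre x≈245) sits about 17 crop px left of the vent (262), i.e. about 6 mm, which agrees with the top-view estimate. I correct and start down.

Request:
jog_arm(
  steps=[
    [[-0.005,-0.003,0,0,0,0,-1],[-0.005,-0.003,0.005,0,0,0,-1],[-0.005,-0.003,0.01,0,0,0,-1],[-0.005,-0.003,0.014,0,0,0,-1],[-0.005,-0.003,0.018,0,0,0,-1],[-0.005,-0.003,0.018,0,0,0,-1],[-0.005,-0.003,0.02,0,0,0,-1],[-0.005,-0.003,0.02,0,0,0,-1],[-0.005,-0.003,0.02,0,0,0,-1]],
  ],
)

```text
t: 3.0
ee_pos: [0.5662, 0.1612, 0.3015]
ee_rot: [0.136, 0.991, -0.0, 0.0]
force: [-2.9, -1.9, 8.5]
finger_gap: 0.0006
grip_force: 4.3
```

Request:
jog_arm(
  steps=[
    [[0,0,0.002,0,0,0,-1],[0,0,0.002,0,0,0,-1],[0,0,0.002,0,0,0,-1],[0,0,0.002,0,0,0,-1]],
  ],
)

```text
t: 3.4
ee_pos: [0.5661, 0.1612, 0.3012]
ee_rot: [0.136, 0.991, 0.0, 0.001]
force: [-7.2, -3.3, 23.0]
finger_gap: 0.0002
grip_force: 11.3
```

```bash
python3 - <<'E'
from h import *
np.set_printoptions(precision=4,suppress=True)
c=cam('side'); s=env.sense(); print(s['ee_pos'],s['force'],s['ft_torque'])
u,v=pix(c,[*s['ee_pos'][:2],.14]).astype(int)
cv2.imwrite('pics/tip3.png',cv2.convertScaleAbs(cv2.resize(c['color'][v-25:v+25,u-30:u+30,::-1],None,fx=8,fy=8,interpolation=cv2.INTER_CUBIC),alpha=1.7))
E
```

```text
[0.5661 0.1612 0.3012] [-7.5716 -2.9238 22.8045] [-0.7929  1.6558  0.0104]
```

View pics/tip3.png

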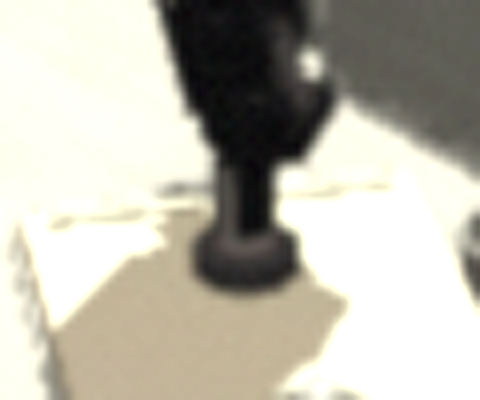

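The crop shows the fingers centred on the vent (245,250), with the plunger flush in its housing, and the force is a hard 23 N: it is fully down. Now release.

Request:
jog_arm(
  steps=[
    [[0,0,-0.005,0,0,0,-1],[0,0,-0.03,0,0,0,-1],[0,0,-0.06,0,0,0,-1],[0,0,-0.08,0,0,0,-1],[0,0,-0.08,0,0,0,0.2],[0,0,-0.08,0,0,0,0.2],[0,0,-0.08,0,0,0,0.2]],
  ],
)

```text
t: 4.15
ee_pos: [0.5661, 0.1613, 0.3775]
ee_rot: [0.136, 0.991, -0.0, -0.001]
force: [0.3, 1.3, 0.4]
finger_gap: 0.0428
grip_force: 0.0
```

```bash
python3 - <<'E'
from h import *
np.set_printoptions(precision=4,suppress=True)
c=cam('side'); s=env.sense(); print(s['ee_pos'],s['force'],s['finger_gap'],s['joint_pos'])
P=cloud(c); k=(np.hypot(P[...,0]-.566,P[...,1]-.161)<.03)&(P[...,2]<.15)&(P[...,2]>.11); print('vent top',np.percentile(P[k][:,2],98))
print(toolmove([.449,-.251,.28])[0])
E
```

```text
[0.5661 0.1613 0.3774] [-0.8728  0.3398  0.1649] 0.05010215389284429 [-0.2238  0.4703 -0.1472  1.6411  0.0771  1.0382  0.9036]
vent top 0.1330200257528878
[ 0.0016 -0.4285  0.0979]
```

Request:
jog_arm(
  steps=[
    [[0.001,-0.15,0,0,0,0,0.2],[0.001,-0.15,0,0,0,0,0.2],[0.001,-0.15,0,0,0,0,0.2],[0.002,-0.428,0.08,0,0,0,0.2],[0.002,-0.428,0.08,0,0,0,0.2],[0.002,-0.428,0.08,0,0,0,0.2],[0.002,-0.428,0.08,0,0,0,0.2],[0.002,-0.428,0.08,0,0,0,0.2],[0.002,-0.428,0.08,0,0,0,0.2],[0.002,-0.428,0.08,0,0,0,0.2],[0.002,-0.428,0.08,0,0,0,0.2],[0.002,-0.428,0.08,0,0,0,0.2]],
  ],
)

```text
t: 5.4
ee_pos: [0.4497, -0.2491, 0.2984]
ee_rot: [0.135, 0.991, 0.001, -0.0]
force: [0.8, 0.0, 0.8]
finger_gap: 0.0515
grip_force: 0.0
```

```bash
python3 - <<'E'
from h import *
np.set_printoptions(precision=4,suppress=True)
c=cam('side'); s=env.sense(); print(s['ee_pos'],s['force'],s['finger_gap'],s['joint_pos'],s['qvel'])
e=np.array([.745,-.667]);P=cloud(c)
for z in (.05,.06,.065,.11,.115,.12,.125,.13):
    k=(abs(P[...,2]-z)<.003)&(np.hypot(P[...,0]-.449,P[...,1]+.251)<.06)
    if k.any(): a=(P[k][:,:2]-s['ee_pos'][:2])@e; print(z,k.sum(),a.min(),a.max(),(a.min()+a.max())/2)
print(toolmove([.449,-.251,.222])[0])
u,v=pix(c,[.449,-.251,.09]).astype(int)
cv2.imwrite('pics/cap.png',cv2.convertScaleAbs(cv2.resize(c['color'][v-35:v+35,u-40:u+40,::-1],None,fx=7,fy=7,interpolation=cv2.INTER_CUBIC),alpha=1.7))
E
```

```text
[ 0.4498 -0.2489  0.2987] [ 0.4598 -0.1984  0.55  ] 0.05149418580401338 [ 0.5144  0.4528 -0.081   1.9368  0.0506  0.7541  1.7048] [-0.0075 -0.0056  0.003  -0.0015  0.0014 -0.0014  0.0026]
0.05 18 -0.021397057223281942 0.013317473679898682 -0.00403979177169163
0.06 15 -0.010077131761001933 0.012295868246792543 0.001109368242895305
0.065 20 -0.01031489030906785 0.012053511423406063 0.0008693105571691067
0.125 2 -0.015164610048145141 -0.002394245947091713 -0.008779427997618426
0.13 17 -0.022883813765917874 0.008467026321750927 -0.007208393722083473
[ 0.0002 -0.0023  0.0767]
```

View pics/cap.png

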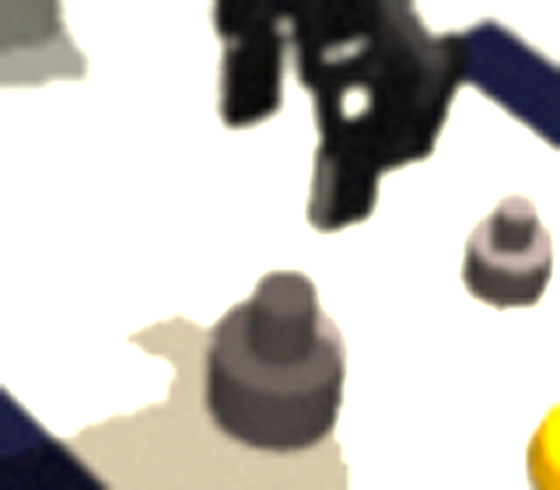

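The crop shows the open fingers (tips at (250,125) and (342,225)) above the big cap's knob (286,290), the small cap aside at (512,225). Descend and do a first light centring grip.

Request:
jog_arm(
  steps=[
    [[0.001,0,0.04,0,0,0,0.2],[0.001,0,0.06,0,0,0,0.2],[0.001,0,0.074,0,0,0,0.2],[0.001,0,0.074,0,0,0,0.2],[0.001,0,0.074,0,0,0,-0.3],[0.001,0,0.074,0,0,0,-0.6],[0.001,0,0.074,0,0,0,-0.6],[0.001,0,0.074,0,0,0,-0.6],[0.001,0,0.074,0,0,0,-0.6],[0.001,0,0.074,0,0,0,-0.6]],
  ],
  grip_force=20,
)

```text
t: 6.45
ee_pos: [0.4487, -0.2501, 0.2255]
ee_rot: [0.136, 0.991, -0.0, 0.001]
force: [0.4, 0.7, 6.6]
finger_gap: 0.0229
grip_force: 21.7
```

Request:
jog_arm(
  steps=[
    [[0,0,-0.003,0,0,0,0.1],[0,0,-0.003,0,0,0,0.1],[0,0,-0.003,0,0,0,0.1],[0,0,-0.003,0,0,0.8,0.1],[0,0,-0.003,0,0,0.8,0.1],[0,0,-0.003,0,0,0.8,0.1],[0,0,-0.003,0,0,0.8,0.1],[0,0,-0.003,0,0,0.8,0.1],[0,0,-0.003,0,0,0.8,0.1]],
  ],
)

```text
t: 7.35
ee_pos: [0.4482, -0.2499, 0.2275]
ee_rot: [0.513, 0.858, -0.0, -0.0]
force: [0.1, 0.1, 0.8]
finger_gap: 0.0469
grip_force: 0.0
```

Request:
jog_arm(
  steps=[
    [[0,0,0,0,0,0.77,0.1],[0,0,0,0,0,0.77,0.1],[0,0,0,0,0,0.77,0.1],[0,0,0,0,0,0.77,0.1],[0,0,0,0,0,0.77,0.1],[0,0,0,0,0,0.77,0.1],[0,0,0,0,0,0.77,0.1]],
  ],
)

```text
t: 8.05
ee_pos: [0.4482, -0.2499, 0.2275]
ee_rot: [0.795, 0.606, -0.0, -0.0]
force: [-0.8, 0.5, 0.3]
finger_gap: 0.0467
grip_force: 0.0
```

Request:
jog_arm(
  steps=[
    [[0,0,0,0,0,0,-0.3],[0,0,0,0,0,0,-0.6],[0,0,0,0,0,0,-0.6],[0,0,0,0,0,0,-0.6],[0,0,0,0,0,0,-0.6],[0,0,0,0,0,0,-0.6]],
  ],
  grip_force=20,
)

```text
t: 8.65
ee_pos: [0.4482, -0.2501, 0.2277]
ee_rot: [0.796, 0.605, -0.0, 0.0]
force: [0.6, 1.0, 1.0]
finger_gap: 0.0235
grip_force: 21.5
```

Request:
jog_arm(
  steps=[
    [[0,0,0,0,0,0,-1],[0,0,0,0,0,0,-1],[0,0,-0.05,0,0,0,-1],[0,0,-0.1,0,0,0,-1],[0,0,-0.15,0,0,0,-1],[0.1,-0.01,-0.162,0,0,0,-1],[0.1,-0.01,-0.162,0,0,0,-1],[0.28,-0.025,-0.162,0,0,0,-1],[0.28,-0.025,-0.162,0,0,0,-1],[0.297,-0.026,-0.162,0,0,0,-1],[0.297,-0.026,-0.162,0,0,0,-1],[0.297,-0.026,-0.162,0,0,0,-1]],
  ],
  grip_force=90,
)

```text
t: 9.85
ee_pos: [0.5036, 0.051, 0.3887]
ee_rot: [0.793, 0.609, 0.001, -0.002]
force: [-0.1, -0.6, 0.2]
finger_gap: 0.0205
grip_force: 88.6
```

Request:
jog_arm(
  steps=[
    [[0,0,0,0,0,0,-1],[0,0,0,0,0,0,-1],[0,0,0,0,0,0,-1],[0,0,0,0,0,0,-1]],
  ],
)

```text
t: 10.25
ee_pos: [0.5028, 0.0417, 0.3898]
ee_rot: [0.797, 0.604, -0.0, 0.0]
force: [-0.3, -0.5, -1.2]
finger_gap: 0.0205
grip_force: 88.6
```

```bash
python3 - <<'E'
from h import *
np.set_printoptions(precision=4,suppress=True)
s=env.sense(); print(s['ee_pos'],s['force'],s['finger_gap'],s['grip_force'],s['qvel'])
ims=[]
p=s['ee_pos'].copy(); p[2]-=.2127
for n in('top','side'):
    c=cam(n); np.savez(n+'1.npz',**{k:c[k] for k in c}); a=pix(c,p); b=pix(c,[.5028,.0435,.126]); print(n,a,b)
    u,v=((a+b)/2).astype(int); im=cv2.resize(c['color'][v-30:v+30,u-30:u+30,::-1],None,fx=6,fy=6,interpolation=cv2.INTER_CUBIC)
    ims.append(im)
cv2.imwrite('pics/hover.png',cv2.convertScaleAbs(np.hstack(ims),alpha=1.8))
E
```

```text
[0.5028 0.0417 0.3898] [-0.2525 -0.4694 -1.2275] 0.02052974012302762 88.57137322425842 [-0.0025  0.0004 -0.006  -0.0027 -0.0012  0.0002 -0.0023]
top [239.0646 196.6906] [239.3045 199.2467]
side [240.1636 163.7208] [239.8976 178.3663]
```

View pics/hover.png

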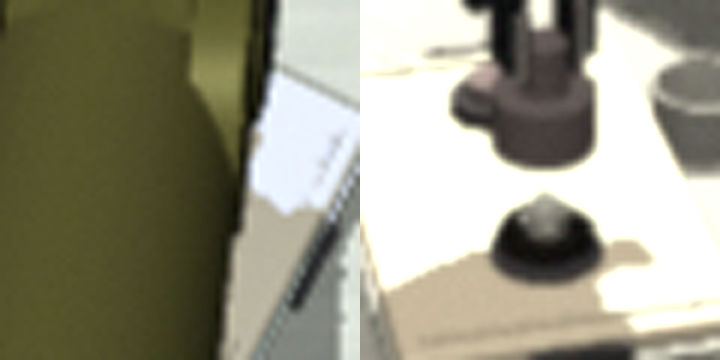

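The hover picture shows (left) the arm blocking the top view and (right) the cap skirt (centre x≈545, bottom y≈166) right above the gasket (centre x≈547, y≈245). I now measure the remaining offset at sub-pixel level.

```bash
cat >> h.py <<'E'
from scipy.optimize import least_squares
def outline(c,ctr,r,z0,z1,thr,side_only=True):
    """subpixel dark silhouette edges (left/right/bottom) of a vertical cylinder, fit its xy (2 dof)"""
    g=cv2.GaussianBlur(c['color'].astype(np.float32).mean(-1),(0,0),.6)
    def edge(p,d):  # walk from p (inside, px) along d to first crossing of thr
        for i in np.arange(0,22,.1):
            q=p+d*i; val=cv2.remap(g,np.float32([[q[0]]]),np.float32([[q[1]]]),cv2.INTER_LINEAR)[0,0]
            if val>thr: return q
    return g,edge
def hull_px(c,xy,r,zs):
    t=np.linspace(0,2*np.pi,90)
    pts=np.array([pix(c,[xy[0]+r*np.cos(a),xy[1]+r*np.sin(a),z]) for z in zs for a in t])
    return pts
E
python3 - <<'E'
from h import *
np.set_printoptions(precision=4,suppress=True)
def fit(c,xy0,r,zs,thr,angs):
    g,edge=outline(c,None,r,0,0,thr); p0=pix(c,[*xy0,np.mean(zs)]); E=[]
    for a in angs:
        d=np.array([np.cos(a),np.sin(a)]); q=edge(p0,d); E.append(np.linalg.norm(q-p0) if q is not None else np.nan)
    E=np.array(E); D=np.stack([np.cos(angs),np.sin(angs)],1)
    def sup(P,d): # boundary along ray: use convex hull intersect via distance
        h=cv2.convexHull(P.astype(np.float32))
        lo,hi=0,40
        for _ in range(30):
            m=(lo+hi)/2
            if cv2.pointPolygonTest(h,tuple(map(float,p0+d*m)),False)>0: lo=m
            else: hi=m
        return lo
    ok=~np.isnan(E)
    def res(x): 
        P=hull_px(c,x[:2],r,zs); return np.array([sup(P,d)+x[2]-e for d,e in zip(D[ok],E[ok])])
    s=least_squares(res,[*xy0,0],diff_step=1e-3,loss='soft_l1',f_scale=.4); return s.x,res(s.x)
A=np.radians
c0=dict(np.load('side0.npz')); c1=dict(np.load('side1.npz')); t0=dict(np.load('top0.npz'))
s=env.sense(); xy=s['ee_pos'][:2]; zc=s['ee_pos'][2]-.2127
low=A(np.arange(-5,186,6.))   # lower half of the image outline
for nm,c,x0,r,zs,th,an in (('cap now',c1,xy,.025,(zc,zc+.03),100,low),('gasket now',c1,(.5025,.0433),.024,(.12,.126),85,low),
    ('gasket0 side',c0,(.5025,.0433),.024,(.12,.126),85,low),('gasket0 top',t0,(.5025,.0433),.024,(.12,.126),70,A(np.arange(0,360,8.))),
    ('cap0 side',c0,(.4482,-.25),.025,(.015,.045),95,low),('cap0 top',t0,(.4482,-.25),.025,(.015,.045),100,A(np.arange(0,360,8.))),
    ('vent0 side',c0,(.566,.162),.022,(.112,.124),90,low),('vent0 top',t0,(.566,.162),.022,(.112,.124),85,A(np.arange(0,360,8.)))):
    x,e=fit(c,x0,r,zs,th,an); print(nm,x,'rms px',np.sqrt((e**2).mean()),len(e))
print('TCP',xy)
E
```

```text
cap now [0.5026 0.044  0.6104] rms px 1.4324502442455478 32
gasket now [0.4944 0.0306 1.0288] rms px 0.3250773631753506 32
gasket0 side [0.4964 0.0331 0.6005] rms px 0.14608471284614968 32
gasket0 top [ 0.616  -0.1222 -0.    ] rms px 2.2956169263449893e-09 45
cap0 side [ 0.4474 -0.2548 -0.3421] rms px 0.22682001661745615 32
cap0 top [ 0.4481 -0.2493  0.276 ] rms px 0.2219141480041864 45
vent0 side [ 0.5652  0.1599 -0.372 ] rms px 0.11899378051195104 32
vent0 top [0.7274 0.1963 0.    ] rms px 4.761413478592174e-09 45
TCP [0.5029 0.0421]
```

```bash
python3 - <<'E'
from h import *
np.set_printoptions(precision=4,suppress=True)
def fit(c,xy0,r,zs,thr,angs,R):
    g=cv2.GaussianBlur(c['color'].astype(np.float32).mean(-1),(0,0),.5); p0=pix(c,[*xy0,np.mean(zs)])
    D=np.stack([np.cos(angs),np.sin(angs)],1); E=[]
    for d in D:
        i=np.arange(R,2,-.05); q=(p0+d*i[:,None]).astype(np.float32); v=cv2.remap(g,q[:,:1].copy(),q[:,1:].copy(),cv2.INTER_LINEAR)[:,0]
        k=np.argmax(v<thr); E.append(i[k])
    E=np.array(E)
    def sup(h,d):
        lo,hi=0,40
        for _ in range(25):
            m=(lo+hi)/2
            if cv2.pointPolygonTest(h,tuple(map(float,p0+d*m)),False)>0: lo=m
            else: hi=m
        return lo
    def res(x):
        h=cv2.convexHull(hull_px(c,x[:2],r,zs).astype(np.float32)); return np.array([sup(h,d)+x[2]-e for d,e in zip(D,E)])
    s=least_squares(res,[*xy0,0],diff_step=1e-3,loss='soft_l1',f_scale=.3); return s.x,res(s.x)
A=np.radians; al=A(np.arange(0,360,8.)); lr=A(np.r_[-20:21:5,160:201:5].astype(float))
c0=dict(np.load('side0.npz')); c1=dict(np.load('side1.npz')); t0=dict(np.load('top0.npz'))
s=env.sense(); xy=s['ee_pos'][:2]; zc=s['ee_pos'][2]-.2127; print(xy,zc)
for nm,c,x0,r,zs,an in (('gasket0 top',t0,(.5025,.0433),.024,(.12,.126),al),('vent0 top',t0,(.566,.162),.022,(.112,.124),al),('cap0 top',t0,(.4482,-.25),.025,(.015,.045),al)):
    for th in (55,70,85):
        x,e=fit(c,x0,r,zs,th,an,14); print(nm,th,x,np.sqrt((e**2).mean()))
# columns in the side view: left/right edges
def cols(c,p,h,thr,rows):
    g=c['color'].astype(np.float32).mean(-1); u,v=pix(c,p); out=[]
    for dv in rows:
        y=int(round(v))+dv; L=R=None; row=g[y]; k=int(round(u))
        i=k
        for i in range(k,k+20):
            if row[i+1]>thr and row[i]<=thr: R=i+(thr-row[i])/(row[i+1]-row[i]); 
            if R: break
        for i in range(k,k-20,-1):
            if row[i-1]>thr and row[i]<=thr: L=i-(thr-row[i])/(row[i-1]-row[i])
            if L: break
        out.append((dv,L and round(L,2),R and round(R,2),L and R and round((L+R)/2,2)))
    return out
print('exp cap',pix(c1,[*xy,zc+.01]),'exp stud',pix(c0,[.5025,.0433,.123]))
for th in(70,100): print('cap now',cols(c1,[*xy,zc+.012],0,th,range(-3,4)))
for nm,c in(('0',c0),('1',c1)):
    for th in(60,90): print('gasket',nm,cols(c,[.5025,.0433,.123],0,th,range(-2,6)))
print('cap0 exp',pix(c0,[.4482,-.25,.03]),cols(c0,[.4482,-.25,.03],0,90,range(-2,4)))
E
```

```text
[0.5029 0.0421] 0.17710129028737703
gasket0 top 55 [0.5032 0.0443 0.4138] 0.09336133666622994
gasket0 top 70 [0.5032 0.0442 0.7796] 0.09190235071627097
gasket0 top 85 [0.5032 0.0442 1.1434] 0.11066627448518589
vent0 top 55 [ 0.5672  0.1634 -0.9402] 1.8496578970650897
vent0 top 70 [ 0.5672  0.1633 -0.4435] 0.11338944260218423
vent0 top 85 [ 0.5673  0.1634 -0.0412] 0.11398464461056265
cap0 top 55 [ 0.4575 -0.26    2.3914] 3.197425599173172
cap0 top 70 [ 0.4539 -0.2607  2.1575] 3.1573951202749955
cap0 top 85 [ 0.4469 -0.248  -0.8058] 0.44554967664485634
exp cap [240.0516 160.6405] exp stud [239.8724 179.2851]
cap now [(-3, np.float32(225.39), np.float32(248.29), np.float32(236.84)), (-2, np.float32(225.14), np.float32(248.38), np.float32(236.76)), (-1, np.float32(224.92), np.float32(248.42), np.float32(236.67)), (0, np.float32(225.54), np.float32(248.42), np.float32(236.98)), (1, np.float32(226.69), np.float32(248.42), np.float32(237.55)), (2, np.float32(230.18), np.float32(248.44), np.float32(239.31)), (3, np.float32(231.6), np.float32(248.43), np.float32(240.02))]
cap now [(-3, np.flo
[... 2282 characters left out ...]
 np.float32(240.65)), (2, np.float32(231.62), np.float32(249.82), np.float32(240.72)), (3, np.float32(231.33), np.float32(250.64), np.float32(240.98)), (4, np.float32(230.44), np.float32(250.75), np.float32(240.59)), (5, np.float32(230.57), np.float32(250.62), np.float32(240.6))]
cap0 exp [298.6821 267.0628] [(-2, np.float32(290.71), np.float32(309.04), np.float32(299.87)), (-1, np.float32(290.45), np.float32(309.0), np.float32(299.73)), (0, np.float32(290.38), np.float32(309.26), np.float32(299.82)), (1, np.float32(290.29), np.float32(309.62), np.float32(299.96)), (2, np.float32(290.25), np.float32(309.55), np.float32(299.9)), (3, np.float32(290.27), np.float32(309.46), np.float32(299.86))]
```

```bash
python3 - <<'E'
from h import *
np.set_printoptions(precision=4,suppress=True)
c0=dict(np.load('side0.npz')); c1=dict(np.load('side1.npz'))
s=env.sense(); xy=s['ee_pos'][:2]; zc=s['ee_pos'][2]-.2127
h=np.array([.673,.74]); 
def bottom(c,xy,r,z,thr):
    """mean row offset (px) of lower front outline against the model for several columns"""
    g=c['color'].astype(np.float32).mean(-1); o=[]
    u0=pix(c,[*xy,z])[0]
    P=np.array([pix(c,[xy[0]+r*np.cos(a),xy[1]+r*np.sin(a),z]) for a in np.linspace(0,2*np.pi,720)])
    for u in range(int(u0)-4,int(u0)+6):
        k=abs(P[:,0]-u)<.3; m=P[k][:,1].max(); y=int(m)-4
        while g[y,u]<thr: y+=1
        yy=y-1+(thr-g[y-1,u])/(g[y,u]-g[y-1,u]); o.append(yy-m)
    return np.round(o,2),np.median(o)
for th in(80,100,120):
    print(th,'cap',bottom(c1,xy,.025,zc,th)); print('vent',bottom(c0,(.5672,.1634),.022,.112,th)); 
    print('cap0',bottom(c0,(.4475,-.2493),.025,.015,th))
    for z in(.112,.120):print('gasket',z,bottom(c0,(.5032,.0442),.024,z,th))
g=pix(c0,[.5,.04,.112])-pix(c0,[.5+.01*h[0],.04+.01*h[1],.112]); print('px per 10mm f',g)
E
```

```text
80 cap (array([-0.05,  0.07,  0.02,  0.05,  0.04,  0.05,  0.12,  0.12,  0.13,
        0.05]), np.float64(0.051607019918918695))
vent (array([-0.07, -0.14, -0.14,  0.12,  0.34,  0.37,  0.17, -0.04,  0.1 ,
        0.05]), np.float64(0.07369132751858842))
cap0 (array([-0.39, -0.15, -0.02,  0.25,  0.31,  0.38,  0.45,  0.58,  0.73,
        0.87]), np.float64(0.34487192883094053))
gasket 0.112 (array([0.55, 0.66, 0.73, 0.73, 0.66, 0.64, 0.69, 0.8 , 0.93, 1.06]), np.float64(0.7074011982081458))
gasket 0.12 (array([2.8 , 2.91, 2.99, 2.99, 2.92, 2.91, 2.96, 3.08, 3.19, 3.32]), np.float64(2.973410559631091))
100 cap (array([0.29, 0.41, 0.35, 0.37, 0.36, 0.37, 0.44, 0.45, 0.46, 0.44]), np.float64(0.3872179517874912))
vent (array([0.27, 0.19, 0.22, 0.46, 0.68, 0.71, 0.52, 0.29, 0.43, 0.44]), np.float64(0.4324330877724947))
cap0 (array([0.13, 0.35, 0.47, 0.75, 0.71, 0.73, 0.76, 0.86, 1.01, 1.16]), np.float64(0.7385119899963684))
gasket 0.112 (array([0.97, 1.03, 1.09, 1.1 , 1.03, 1.02, 1.07, 1.17, 1.29, 1.42]), np.float64(1.0802176011594469))
gasket 0.12 (array([3.21, 3.28, 3.35, 3.36, 3.29, 3.29, 3.34, 3.45, 3.56, 3.69]), np.float64(3.343469470579109))
120 cap (array([0.63, 0.74, 0.69, 0.71, 0.7 , 0.71, 0.78, 0.77, 0.8 , 0.79]), np.float64(0.7263059609589106))
vent (array([0.67, 0.56, 0.57, 0.8 , 1.08, 1.09, 0.88, 0.66, 0.82, 0.83]), np.float64(0.8106218126289946))
cap0 (array([0.65, 0.75, 0.97, 1.15, 1.07, 1.04, 1.06, 1.14, 1.28, 1.45]), np.float64(1.0619127936204507))
gasket 0.112 (array([1.36, 1.4 , 1.51, 1.48, 1.42, 1.42, 1.45, 1.54, 1.7 , 1.84]), np.float64(1.4655341327784583))
gasket 0.12 (array([3.6 , 3.65, 3.76, 3.74, 3.68, 3.68, 3.72, 3.82, 3.96, 4.11]), np.float64(3.7315434942014036))
px per 10mm f [-0.1187  1.9634]
```

Request:
jog_arm(
  steps=[
    [[0.001,0.002,0.01,0,0,0,-1],[0.001,0.002,0.02,0,0,0,-1],[0.001,0.002,0.027,0,0,0,-1],[0.001,0.002,0.027,0,0,0,-1],[0.001,0.002,0.027,0,0,0,-1],[0.001,0.002,0.027,0,0,0,-1]],
  ],
)

```text
t: 10.95
ee_pos: [0.5053, 0.0434, 0.3629]
ee_rot: [0.796, 0.605, 0.0, 0.0]
force: [0.6, 0.1, 0.3]
finger_gap: 0.0206
grip_force: 88.6
```

```bash
python3 - <<'E'
from h import *
np.set_printoptions(precision=4,suppress=True)
c=cam('side'); s=env.sense(); print(s['ee_pos'],s['force'],s['ft_torque'])
p=s['ee_pos']; z=p[2]-.2127; g=c['color'].astype(int).mean(-1).astype(int)
u,v=pix(c,[p[0],p[1],z+.012]).astype(int); print(u,v,pix(c,[p[0],p[1],z+.012]),pix(c,[p[0],p[1],.123]))
print('cols',np.arange(u-14,u+14)); print(g[v-6:v+16,u-14:u+14])
E
```

```text
[0.5053 0.0434 0.363 ] [-0.8302  0.2832 -1.0421] [ 0.0041  0.0141 -0.0187]
240 167 [240.4713 167.5703] [240.5775 178.9051]
cols [226 227 228 229 230 231 232 233 234 235 236 237 238 239 240 241 242 243
 244 245 246 247 248 249 250 251 252 253]
[[101  55  40  34  28  26  30  34  35  32  40  49  42  31  35  34  34  32
   31  37  49  67 113 156 170 172 171 172]
 [151 122 109  96  75  55  47  47  50  48  46  44  41  33  35  36  33  33
   33  43  52  56  79 125 161 171 172 173]
 [171 168 165 158 136 110  75  54  51  51  45  37  36  36  35  35  34  32
   36  43  53  52  59  97 147 170 173 172]
 [172 172 172 171 167 146  92  55  52  52  49  43  39  37  36  37  37  37
   40  49  53  51  55  92 146 169 173 172]
 [172 172 173 172 171 149  89  51  50  50  52  49  46  44  43  43  44  44
   47  52  51  49  49  88 146 170 172 172]
 [173 173 172 173 171 150  95  44  43  48  49  51  50  50  50  50  51  52
   50  49  47  41  42  87 146 170 172 172]
 [171 173 172 172 171 155 107  43  34  39  44  46  47  50  49  50  49  48
   47  43  38  33  38  85 146 170 172 173]
 [172 173 172 173 171 157 109  42  32 
[... 1017 characters left out ...]
173 173 173 173 173 173 164 130  67  27  54  74  58  60  59  60  54  46
   36  23  24  55 108 153 170 172 172 173]
 [173 173 173 173 173 170 148  89  29  13  28  47  54  60  67  71  61  45
   27  12  10  21  62 127 168 170 170 170]
 [172 173 173 172 171 164 126  48  14  10  15  28  47  56  65  69  60  40
   25  12   9  14  46 109 147 149 149 149]
 [172 173 172 172 169 150  94  28   9  10  11  18  33  45  48  44  40  32
   18  10   9  10  25  69 105 108 107 108]
 [171 171 169 163 150 121  56  18   9  10   9   9  17  21  24  26  21  12
   10  10  10   8  13  37  73  98 101 100]
 [151 150 148 134 107  80  37  21  12   8  10   9  10  11  12  14  13  12
   10  10  10  10  17  33  67  98 102 100]]
```

Request:
jog_arm(
  steps=[
    [[-0.0004,-0.0007,0.002,0,0,0,-1],[-0.0004,-0.0007,0.005,0,0,0,-1],[-0.0004,-0.0007,0.008,0,0,0,-1],[-0.0004,-0.0007,0.011,0,0,0,-1],[-0.0004,-0.0007,0.013,0,0,0,-1],[-0.0004,-0.0007,0.013,0,0,0,-1],[-0.0004,-0.0007,0.013,0,0,0,-1]],
  ],
)

```text
t: 11.7
ee_pos: [0.5044, 0.0432, 0.3496]
ee_rot: [0.796, 0.605, -0.0, 0.0]
force: [-0.0, -0.1, 0.2]
finger_gap: 0.0205
grip_force: 88.6
```

Request:
jog_arm(
  steps=[
    [[0,0,0.001,0,0,0,-1],[0,0,0.002,0,0,0,-1],[0,0,0.003,0,0,0,-1],[0,0,0.004,0,0,0,-1],[0,0,0.004,0,0,0,-1]],
  ],
)

```text
t: 12.2
ee_pos: [0.5047, 0.0434, 0.3461]
ee_rot: [0.796, 0.605, 0.001, 0.0]
force: [-0.7, 1.6, 2.8]
finger_gap: 0.0203
grip_force: 89.0
```

Request:
jog_arm(
  steps=[
    [[0,0,0.001,0,0,0,-1],[0,0,0.002,0,0,0,-1],[0,0,0.003,0,0,0,-1],[0,0,0.003,0,0,0,-1]],
  ],
)

```text
t: 12.6
ee_pos: [0.5046, 0.0434, 0.3429]
ee_rot: [0.796, 0.605, 0.0, 0.0]
force: [1.5, 0.5, 0.8]
finger_gap: 0.0207
grip_force: 88.7
```

Request:
jog_arm(
  steps=[
    [[0,0,0.001,0,0,0,-1],[0,0,0.002,0,0,0,-1],[0,0,0.003,0,0,0,-1],[0,0,0.004,0,0,0,-1],[0,0,0.004,0,0,0,-1]],
  ],
)

```text
t: 13.1
ee_pos: [0.5042, 0.0431, 0.3385]
ee_rot: [0.797, 0.605, -0.0, -0.0]
force: [0.5, 1.5, 0.5]
finger_gap: 0.0205
grip_force: 88.6
```

Request:
jog_arm(
  steps=[
    [[0,0,0.001,0,0,0,-1],[0,0,0.002,0,0,0,-1],[0,0,0.003,0,0,0,-1],[0,0,0.004,0,0,0,-1],[0,0,0.005,0,0,0,-1],[0,0,0.005,0,0,0,-1],[0,0,0.005,0,0,0,-1]],
  ],
)

```text
t: 13.8
ee_pos: [0.5043, 0.043, 0.3348]
ee_rot: [0.797, 0.605, 0.0, -0.0]
force: [-3.5, 0.6, 13.8]
finger_gap: 0.0208
grip_force: 90.7
```

```bash
python3 - <<'E'
from h import *
c=cam('side'); s=env.sense(); print(s['ee_pos'],s['force'],s['t'],s['grip_force'])
u,v=pix(c,[.53,.08,.14]).astype(int)
cv2.imwrite('pics/end.png',cv2.convertScaleAbs(cv2.resize(c['color'][v-45:v+45,u-50:u+50,::-1],None,fx=6,fy=6,interpolation=cv2.INTER_CUBIC),alpha=1.7))
E
```

```text
[0.50423984 0.04305563 0.3347955 ] [-3.30787816  0.15118502 14.6427805 ] 13.85 90.66393971443176
```

View pics/end.png

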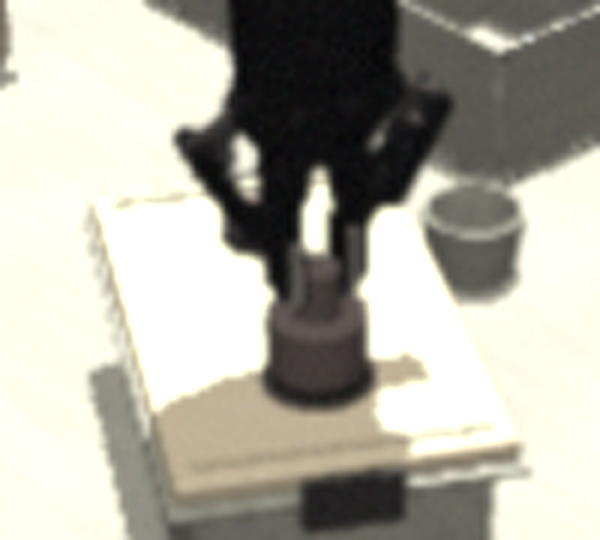

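The last picture shows the cap upright in the fingers, seated on the gasket and its foot at (318,375). The press is at 14.6 N, with the height about 3.9 mm below gasket contact. I hand the job in.

```bash
python3 -c "
from plant import env
print(env.job_done())"
```

```text
the job is handed in; nothing more can be done
None
```

I pushed the vent button down to a hard stop and it came back up. The larger grey cap is on the stud and held pressed against the gasket at about 14 N, roughly 3.9 mm compressed. I didn't see the snap itself: I take it as done because the cap met the noses at the expected height and went down past them. I handed the job in at about 13.9 s; no verdict was shown.

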